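# Tip three dishes into a row along the carrier's fence and shut the retainer

## Task

Get the dish carrier ready for the imager: lift it by its long side handle so that the three loose dishes slide into one row along the tall fence, and set it down; then lift it by its end handle so that the row closes up against the end stop, and set it flat again. Last, swing the clear blue-edged flap fully shut over the row. Do not touch the dishes with the gripper and leave the things round about undisturbed.

Things in the scene. Friction and masses are not known exactly. Their poses are not given: they have to be found in the camera images.
- tray: dish carrier: loose aluminium tray, 230 mm long (its x), 128 mm wide (its y), about 0.65 kg loaded; origin under its centre, z up. Floor top at z = 7 mm; inside x -111..111, y -60..60; low lips (to z = 17) at -y and -x. Rubber skids under all edges: lifted by a handle it pivots on the opposite bottom edge (y = 64 or x = 115) without slipping
- fence (a point): middle of the top of the tall fence, 4 mm thick, to z = 30 mm, along the tray's whole +y side; its inner face is at tray y = 60 mm. Dishes slide once the tray is tipped past about 12 degrees; 20 to 30 degrees moves them surely
- end_stop (a point): middle of the top of the end stop, 4 mm thick, to z = 25 mm, across the tray's +x end; its inner face is at tray x = 111 mm. Three dishes closed up against it reach back to tray x = -69 mm
- side_handle (a point): middle of the side handle: round bar 10 mm thick, 90 mm between its two posts, along the tray's x, above the low -y lip at tray (0, -62, 58) mm. Being round it can turn between the fingers as the tray tips
- end_handle (a point): middle of the end handle: round bar 10 mm thick, 80 mm between its two posts, along the tray's y, above the low -x lip at tray (-113, 0, 58) mm; it too can turn between the fingers
- flap (a joint): hinge of the retainer flap, rad: 0 = shut, flat over the row, 1.75 = fully open. Starts at 1.6 to 1.75, standing on the fence. Hinge line along the tray's x at tray y = 62, z = 31.5 mm. Swung past about 1.0 rad it falls shut slowly by itself. Its back and end lips hang round a row that is home against fence and end stop, 4 mm to spare; a dish out of place holds it open
- flap_edge (a point): middle of the blue bead along the flap's free edge, 68 mm from the hinge line; shut, it lies at tray (16, -6, 34) mm. The flap is a light, clear plate 185 mm long (tray x -76..109), 3 mm thick
- dish_a: closed, empty round dish with a blue lid, 60 mm across and 15 mm high, about 30 g; origin at the centre of its underside, z up. Lies loose and slippery on the carrier's floor
- dish_b: closed, empty round dish with an amber lid, 60 mm across and 15 mm high, about 30 g; origin at the centre of its underside, z up. Lies loose and slippery on the carrier's floor
- dish_c: closed, empty round dish with a green lid, 60 mm across and 15 mm high, about 30 g; origin at the centre of its underside, z up. Lies loose and slippery on the carrier's floor
- photometer: bystander, fixed: big pale instrument, 0.31 m deep, 0.30 m wide and 0.26 m high, just to the right of the carrier (50 to 160 mm away); pass over it, with all of the hand and whatever it holds above z = 0.30 m, or round its front; a wall shelf hangs above its back part, underside about 0.45 m up; origin under its centre
- timer: bystander: small white bench timer with three buttons, 64 x 72 x 20 mm, in front of the big pale instrument; origin under its centre
- tape: bystander: yellow roll of tape lying flat, 76 mm across, 19 mm high, beyond the carrier; origin under its centre
Things that resemble listed ones, but are neither listed nor needed, are in the scene too. Leave any red look-alike of the dish_a alone.

How it is judged:
By the outcome, as a careful person would: the job done as asked, in the order asked, and still so for the second after the job is handed in, with the robot touching nothing.
It also fails if it takes over 61 s, if anything falls off the work surface, if the arm or the gripper's body presses on something with over 40 N, if the wrist force passes 120 N, or if a joint passes its speed limit or range.

## Robot

A 6-joint arm with a two-finger parallel gripper is mounted at the origin on a cart in front of the work surface, level with it; the furniture and walls round the work are solid. World frame = base frame: x ahead of the robot, y to its left, z up, the work surface at z = 0. Lengths are in mm, angles in rad, forces in N, time in s.
With the tool pointing down it reaches from about 350 to 775 mm from the base axis. Payload 7.3 kg.
Tool frame: the origin (TCP) lies between the finger pads; the fingertips stand 22 mm ahead of it and the grasp point (between the pads) lies 3 mm ahead of it (nose_length is the distance from the TCP to the fingertips, in mm); z points along the fingers, y is the direction in which the jaws open and shut (so a half turn about z gives the same grasp; the last joint's range is limited). The gripper opens to 92 mm and grips with 3 to 60 N. Pads are 19 mm wide; open, the fingers measure 130 mm over their backs; the gripper's body (75 mm by 190 mm) begins 47 mm behind the grasp point.
Start: joints at [1.154, 0.342, 1.524, -0, 1.275, -0.146], TCP at [140.422, 505.89, 248.741] pointing down, gripper open.
Joint ranges: [-2.53, 2.53], [-0.77, 2.02], [0.04, 2.7], [-1, 4.14], [0.28, 2.66], [-3.11, 3.11]. Speed limits (rad/s): [2.57, 2.57, 3.14, 3.14, 3.14, 3.14].

## Interface

Orientations are given as [roll, pitch, yaw] about the fixed x, y, z axes, in that order (R = Rz(yaw) Ry(pitch) Rx(roll)).
In Python, from plant import get_obs, capture, close_job, nose_length gives the robot as it stands.
- The arm moves only by the tool step_arm, never from a script. Its argument "increments" is text: rows parted by semicolons, each of 7 numbers parted by spaces: the turn, a rotation vector about the tool's x, y, z in rad, then the shift along the tool's x, y, z in mm, then the opening, from -1 (shut) to 1 (fully open). A call has 1 to 20 rows; each row is the pose to reach, as a shift and turn from the pose commanded when the call began, along the tool's axes at that moment; what a row does not reach only later rows make up. A row lasts 1/8 s, in which the tool goes at most 62.5 mm and 10.7 degrees, less where a joint would pass 70% of its speed; a pose out of reach is approached as far as the arm can. A call with a gripper value outside its range is refused whole. The fingers move at their own pace and stop on an object; the grip force is fixed at half the most. Time passes only in rows, so rows that repeat a pose let the fingers close. It gives the time, the measured TCP pose, the force and the opening at its end, in the units of the state.
- get_obs(): the state, without advancing time (a new reading comes with each control period).
- capture(name): name is "side" or "top" or "wrist"; returns a dict with "frame" (420x560x3 uint8, red, green, blue), "K" (3x3 intrinsics, pixels), "extrinsics" (4x4, takes a point from world to camera coordinates); the wrist camera has in their place "tool_from_camera" (4x4, takes a point from camera to tool coordinates, whose origin is the TCP and whose axes are the flange's). Camera axes: x right, y down, z forward; pixel columns grow to the right and rows downward; lengths in mm; the calibration is good to about 2 mm. A picture is of the moment at which its call begins: read the wrist's pose just before it. There is no depth.
- close_job(): hands the job in, once; it reports no verdict.
The state is a dict: "time": time; "joint_positions": joint angles; "dq": joint speeds; "tau": joint torques, N m; "tool_pos": TCP position; "tcp_rot": TCP orientation; "contact_force": force on the tool from outside, world axes, zero at the start; "moment": the same for the moment, N m; "grip_width": finger opening in mm.
Only numpy, scipy, OpenCV 4.12 (cv2) and the standard library are available. Lean on these libraries where they do the work, as an engineer would, in place of code of your own. Each camera call takes 0.05 s, during which the arm holds its last target.

## Working session

There is one attempt and no reset: what is moved stays moved. The work goes in short steps, Python scripts to look and compute and a tool call to move; the robot and the scene stay as the last step left them, time stands still between calls to the robot, and variables do not carry over. Pictures are saved under pics/ and viewed, and the job is handed in when it is done.

Besides the shell and the picture viewer there is one more tool, called by a JSON object that holds its "op" and its "data". step_arm: Moves the arm, as the interface text tells. Its arguments: {"type":"object","properties":{"increments":{"type":"string"}},"required":["increments"]}

```bash
ls; mkdir -p pics; python3 - <<'E'
from plant import get_obs,capture,nose_length
import cv2,json
import numpy as np
o=get_obs();print(o, nose_length)
for n in ['side','top','wrist']:
    c=capture(n);cv2.imwrite(f'pics/{n}0.png',c['frame'][:,:,::-1]);print(n,c['K'],c.get('extrinsics',c.get('tool_from_camera')))
    np.savez(f'pics/{n}0.npz',K=c['K'],E=c.get('extrinsics',c.get('tool_from_camera')))
E
```

```text
pics
{'time': 0.0, 'joint_positions': array([ 1.15402857e+00,  3.42703116e-01,  1.52501475e+00,  1.60734652e-05,
        1.27540220e+00, -1.45984064e-01]), 'dq': array([-2.73646742e-05, -7.65586086e-04, -6.25162868e-04, -1.16490494e-04,
       -2.24662667e-03, -6.21029092e-04]), 'tau': array([-1.22780824e-03, -4.31250894e+01, -2.44218117e+01,  7.16584269e-02,
        5.59301418e-02, -7.92515084e-05]), 'tool_pos': array([140.24361498, 505.5337882 , 248.05590735]), 'tcp_rot': array([-3.14008372e+00, -2.37393127e-04,  2.87080409e+00]), 'contact_force': array([0.54913735, 0.39950223, 0.31202761]), 'moment': array([0.02054102, 0.00514043, 0.02665372]), 'grip_width': 91.50169355461651} 22.0
side [[468.02797509   0.         275.66775816]
 [  0.         468.02797509 209.00416873]
 [  0.           0.           1.        ]] [[ 9.75570535e-01  2.19682456e-01  1.32306718e-03 -6.27995683e+02]
 [ 1.88276452e-01 -8.32968484e-01 -5.20303261e-01  1.04891262e+02]
 [-1.13199425e-01  5.07841633e-01 -8.53980542e-01  9.73194562e+02]
 [ 0.00000000e+00  0.00000000e+00  0.00000000e+00  1.00000000e+00]]
top [[479.2012821    0.         278.08706682]
 [  0.         479.2012821  211.86198965]
 [  0.           0.           1.        ]] [[ 2.53671675e-02 -9.99481826e-01 -1.98137677e-02  2.13646675e+02]
 [-9.93251951e-01 -2.29554134e-02 -1.13682064e-01  5.90481193e+02]
 [ 1.13168324e-01  2.25638554e-02 -9.93319587e-01  1.17444128e+03]
 [ 0.00000000e+00  0.00000000e+00  0.00000000e+00  1.00000000e+00]]
wrist [[351.209635     0.         279.51092363]
 [  0.         351.209635   208.43655024]
 [  0.           0.           1.        ]] [[-7.79165913e-04 -9.50781886e-01 -3.09859965e-01  8.34538022e+01]
 [ 9.99998847e-01 -1.14468016e-03  9.97793153e-04  7.59713785e-01]
 [-1.30337421e-03 -3.09858830e-01  9.50781682e-01 -1.34724413e+02]
 [ 0.00000000e+00  0.00000000e+00  0.00000000e+00  1.00000000e+00]]
```

View pics/side0.png

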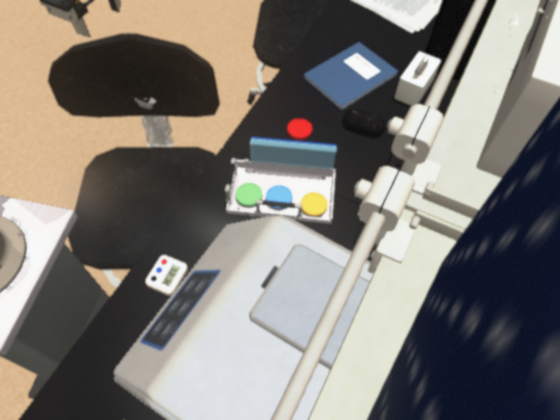

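View pics/top0.png

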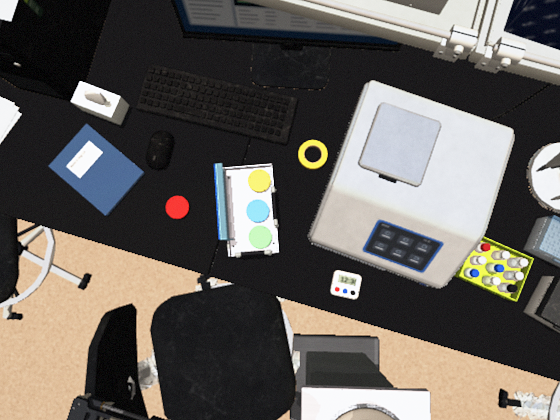

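View pics/wrist0.png

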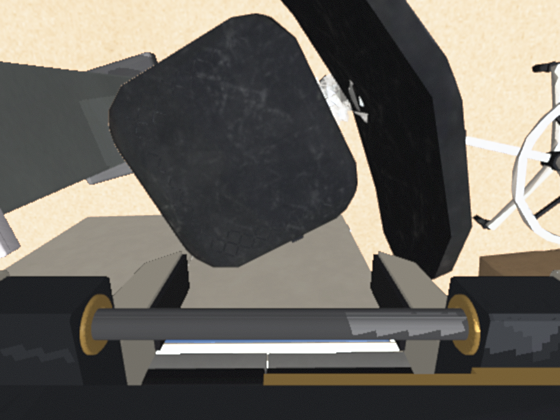

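```bash
python3 - <<'E'
import cv2
a=cv2.imread('pics/top0.png')[150:270,190:300];cv2.imwrite('pics/top0c.png',cv2.resize(a,None,fx=5,fy=5,interpolation=cv2.INTER_CUBIC))
a=cv2.imread('pics/side0.png')[120:230,210:350];cv2.imwrite('pics/side0c.png',cv2.resize(a,None,fx=5,fy=5,interpolation=cv2.INTER_CUBIC))
E
```

```text
(no output)
```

View pics/top0c.png

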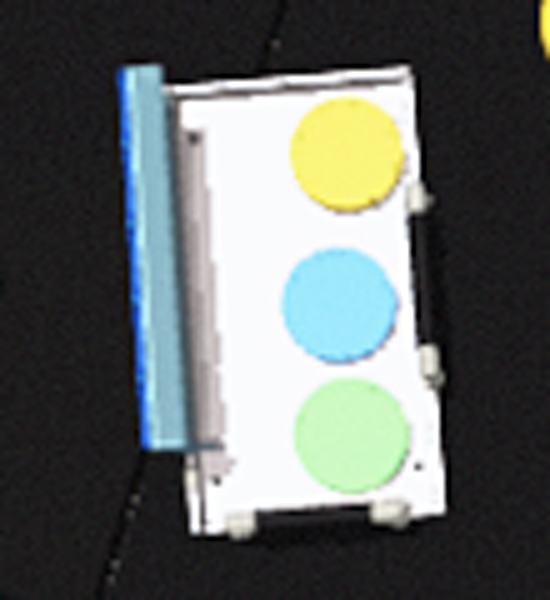

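View pics/side0c.png

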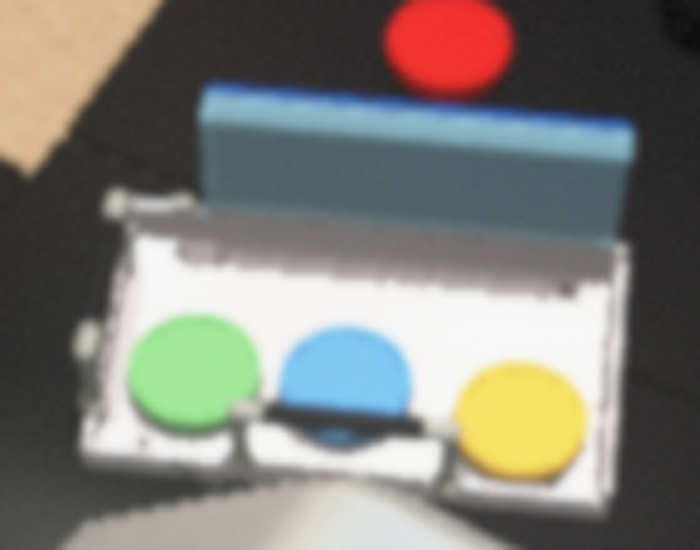

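```bash
cat > h.py <<'E'
import numpy as np,cv2
from scipy.optimize import least_squares
from scipy.spatial.transform import Rotation as R
C={n:np.load(f'pics/{n}0.npz') for n in ['side','top']}
def proj(n,P):
    P=np.atleast_2d(P); E=C[n]['E'];q=P@E[:3,:3].T+E[:3,3]; q=q@C[n]['K'].T; return q[:,:2]/q[:,2:]
def tw(p,P):
    P=np.atleast_2d(P);c,s=np.cos(p[2]),np.sin(p[2]);return np.c_[p[0]+c*P[:,0]-s*P[:,1],p[1]+s*P[:,0]+c*P[:,1],P[:,2]]
def ray(n,uv,z):
    E=C[n]['E'];d=E[:3,:3].T@np.linalg.solve(C[n]['K'],[uv[0],uv[1],1]);o=-E[:3,:3].T@E[:3,3];return o+d*(z-o[2])/d[2]
E
cat > fit.py <<'E'
from h import *
top=[((420,195),(47,-62,58)),((432,362),(-47,-62,58)),((240,522),(-113,42,58)),((392,512),(-113,-42,58)),((443,515),(-115,-64,14)),((410,68),(115,-64,22))]
side=[((445,427),(47,-62,58)),((240,408),(-47,-62,58)),((85,335),(-113,-42,58)),((116,203),(-113,42,58)),((605,512),(115,-64,0))]
def res(p,f=True):
    r=[]
    for n,L,o in (('top',top,(190,150)),('side',side,(210,120))):
        uv=np.array([l[0] for l in L])/5+o; r.append(proj(n,tw(p,[l[1] for l in L]))-uv)
    r=np.vstack(r); return r.ravel() if f else r
s=least_squares(res,[600,90,0],loss='soft_l1')
print(s.x,res(s.x,False).round(1))
p=s.x
print('handles',tw(p,[(0,-62,58),(-113,0,58),(16,62,31)]).round(1))
for nm,uv in (('amb',(347,155)),('blue',(340,305)),('green',(352,436))):
    w=ray('top',np.array(uv)/5+(190,150),22);c,sn=np.cos(p[2]),np.sin(p[2]);d=w[:2]-p[:2];print(nm,w.round(),(c*d[0]+sn*d[1]).round(1),(-sn*d[0]+c*d[1]).round(1))
for th in (1.6,1.7,1.75):
    b=tw(p,[(x,62-68*np.cos(th)*1,31.5+68*np.sin(th)) for x in (109,-76)]); print(th,(proj('top',b)-(190,150))*5,(proj('side',b)-(210,120))*5)
E
python3 fit.py
```

```text
[590.23548021 299.31991298   6.38905396] [[-1.4 -1.5]
 [-0.8  2.5]
 [-2.4  0.6]
 [ 1.2 -0.1]
 [ 0.4 -0.1]
 [-0.3  0.2]
 [ 2.2  0.6]
 [-1.5 -0. ]
 [-0.   3.6]
 [ 0.2 -1.4]
 [ 0.   1.5]]
handles [[596.8 237.7  58. ]
 [477.9 287.4  58. ]
 [599.6 362.7  31. ]]
amb [666. 278.  22.] 72.7 -28.8
blue [588. 280.  22.] -4.6 -19.3
green [521. 272.  22.] -71.9 -20.3
1.6 [[141.45546995  68.92639676]
 [167.11263402 449.05227171]] [[631.03247629 144.29572265]
 [202.41198904 105.05712046]]
1.7 [[127.72119196  70.32397667]
 [153.10901039 450.27437793]] [[631.65821002 132.73952434]
 [204.70422222  93.77816849]]
1.75 [[120.9974983   71.12812838]
 [146.2478657  450.90926361]] [[631.89997257 127.42215651]
 [205.85953786  88.60136837]]
```

```bash
python3 - <<'E'
from h import *
for n in C:
    E=C[n]['E'];print(n,'cam',(-E[:3,:3].T@E[:3,3]).round(),proj(n,[(0,0,0),(140,505,248),(0,0,300)]).round())
for uv in [(372,82),(513,125),(440,285),(310,240),(322,190),(335,165),(328,252),(345,160)]:
    print(uv,[ray('top',uv,z)[:2].round() for z in (0,150,260)])
print('side')
for uv in [(280,215),(118,375),(200,262),(265,222),(385,275)]:
    print(uv,[ray('side',uv,z)[:2].round() for z in (0,150,260)])
print('timer',ray('top',(346,285),20),ray('top',(313,154),19))
import cv2
a=cv2.imread('pics/top0.png')[70:300,290:530];cv2.imwrite('pics/ph.png',cv2.resize(a,None,fx=2.5,fy=2.5,interpolation=cv2.INTER_CUBIC))
a=cv2.imread('pics/side0.png')[190:420,100:400];cv2.imwrite('pics/phs.png',cv2.resize(a,None,fx=2.5,fy=2.5,interpolation=cv2.INTER_CUBIC))
E
```

```text
side cam [ 703. -269.  886.] [[ -26.  259.]
 [  98.   14.]
 [-134.  176.]]
top cam [ 448.  201. 1238.] [[365. 453.]
 [131. 418.]
 [392. 516.]]
(372, 82) [array([944., -13.]), array([884.,  12.]), array([840.,  32.])]
(513, 125) [array([ 833., -383.]), array([ 787., -312.]), array([ 752., -261.])]
(440, 285) [array([ 412., -187.]), array([ 416., -140.]), array([ 419., -106.])]
(310, 240) [array([518., 145.]), array([510., 151.]), array([503., 156.])]
(322, 190) [array([649., 116.]), array([625., 126.]), array([607., 133.])]
(335, 165) [array([716.,  83.]), array([684.,  97.]), array([660., 107.])]
(328, 252) [array([488.,  98.]), array([483., 110.]), array([480., 119.])]
(345, 160) [array([730.,  56.]), array([696.,  74.]), array([671.,  87.])]
side
(280, 215) [array([598., 245.]), array([616., 158.]), array([629.,  94.])]
(118, 375) [array([ 383., -151.]), array([ 437., -171.]), array([ 477., -185.])]
(200, 262) [array([461.,  98.]), array([502.,  36.]), array([532., -10.])]
(265, 222) [array([570., 221.]), array([593., 138.]), array([609.,  77.])]
(385, 275) [array([838., 153.]), array([815.,  82.]), array([799.,  30.])]
timer [406.30837815  53.27041283  20.        ] [740.09516589 141.59214588  19.        ]
```

View pics/ph.png

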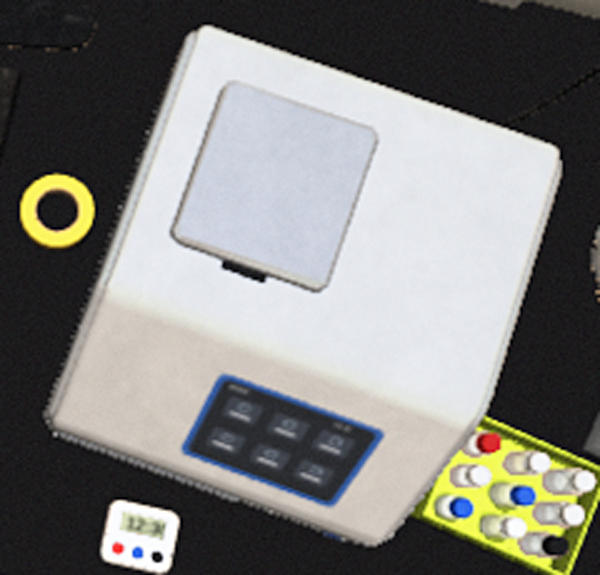

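View pics/phs.png

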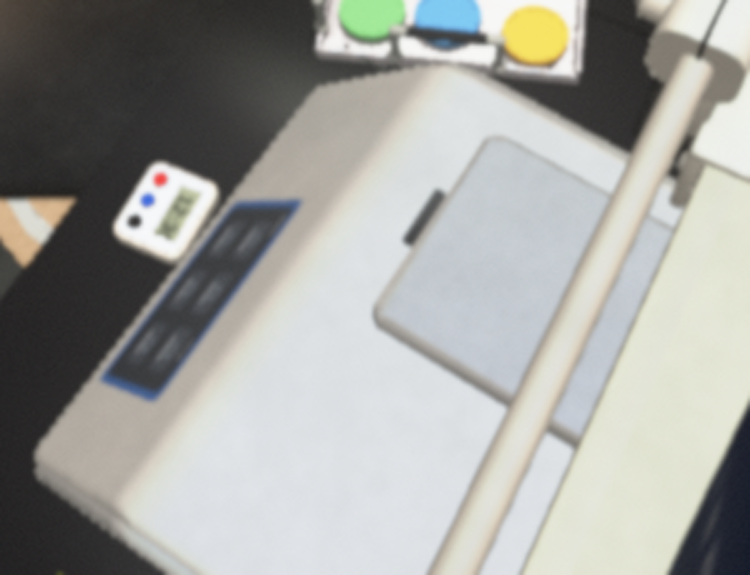

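```bash
cat >> h.py <<'E'
def goal(pos,rpy,o=None):
    """tool-frame increment from the present measured pose"""
    if o is None:
        from plant import get_obs; o=get_obs()
    A=R.from_euler('xyz',o['tcp_rot']);B=R.from_euler('xyz',rpy)
    rv=(A.inv()*B).as_rotvec();s=A.inv().apply(np.array(pos)-o['tool_pos'])
    print('rv',rv.round(4),'shift',s.round(1));return rv,s
def shot(name,fn,crop=None,f=1):
    from plant import capture
    c=capture(name);a=c['frame'][:,:,::-1]
    if crop: a=a[crop[1]:crop[3],crop[0]:crop[2]]
    cv2.imwrite(f'pics/{fn}.png',cv2.resize(a,None,fx=f,fy=f,interpolation=cv2.INTER_CUBIC))
    return c
W={'n':np.load('pics/wrist0.npz')}
def wproj(P,o):
    T=W['n']['E'];A=R.from_euler('xyz',o['tcp_rot']);t=A.inv().apply(np.atleast_2d(P)-o['tool_pos'])
    c=(t-T[:3,3])@T[:3,:3]; q=c@W['n']['K'].T; return q[:,:2]/q[:,2:]
E
python3 - <<'E'
from h import *
goal((606,240,190),(np.pi,0,3.247))
E
```

```text
rv [-0.0011 -0.0004 -0.3762] shift [-519.8 -131.3   58.3]
```

Candidates, in top-image pixels:
- The carrier is the white tray at (250,210).
- Its side handle is the dark bar on the right edge, at about (275,205).
- Its end handle is the dark bar at the near end, at about (252,253).
- The flap bead is the blue line at (217,202).
- The look-alikes are the red dish at (177,207), which I leave alone, and the dark mouse at (160,150).

The crop confirms the handles, with two posts at each bar. Next I hover over the side handle.

{"op": "step_arm", "data": {"increments": "0 0 -0.376 -520 -131 58 1;0 0 -0.376 -520 -131 58 1;0 0 -0.376 -520 -131 58 1;0 0 -0.376 -520 -131 58 1;0 0 -0.376 -520 -131 58 1;0 0 -0.376 -520 -131 58 1;0 0 -0.376 -520 -131 58 1;0 0 -0.376 -520 -131 58 1;0 0 -0.376 -520 -131 58 1;0 0 -0.376 -520 -131 58 1;0 0 -0.376 -520 -131 58 1;0 0 -0.376 -520 -131 58 1"}}

```text
time: 1.65
tool_pos: [605.4, 241.6, 191.1]
tcp_rot: [3.141, -0.0, -3.035]
contact_force: [-0.0, 0.7, 0.3]
grip_width: 91.8
```

```bash
python3 - <<'E'
from h import *
from plant import get_obs
o=get_obs();print(o['time'],o['tool_pos'],o['tcp_rot'],o['joint_positions'].round(2),o['contact_force'].round(1))
shot('wrist','w1');shot('top','t1');shot('side','s1')
p=[590.2,299.3,.1059]
print(wproj(tw(p,[(43,-62,58),(-43,-62,58),(0,-62,58),(-115,-64,17),(115,-64,25)]),o).round())
E
```

```text
1.65 [605.39442153 241.62752505 191.10436186] [ 3.14130672e+00 -7.07917642e-05 -3.03484172e+00] [ 0.26  0.62  1.22  0.    1.3  -1.42] [-0.   0.7  0.3]
[[275. 243.]
 [274. 138.]
 [274. 193.]
 [272.  41.]
 [273. 297.]]
```

View pics/w1.png

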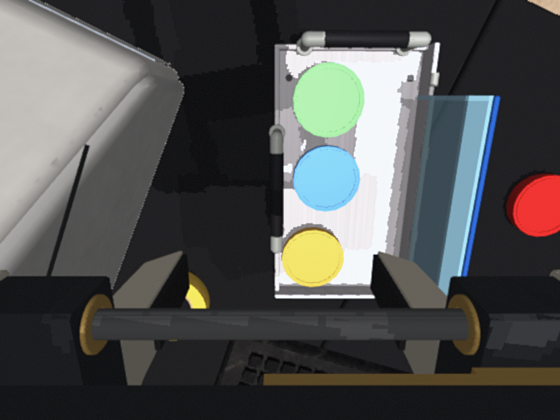

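View pics/s1.png

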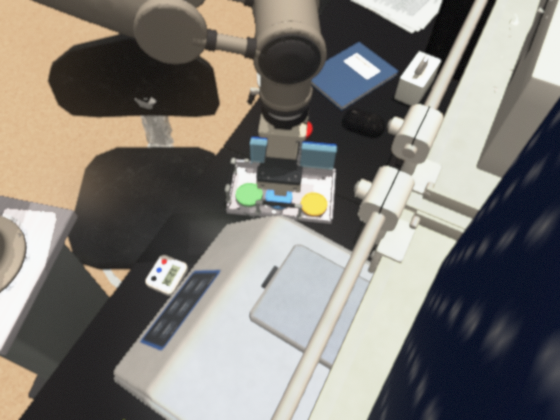

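View pics/t1.png

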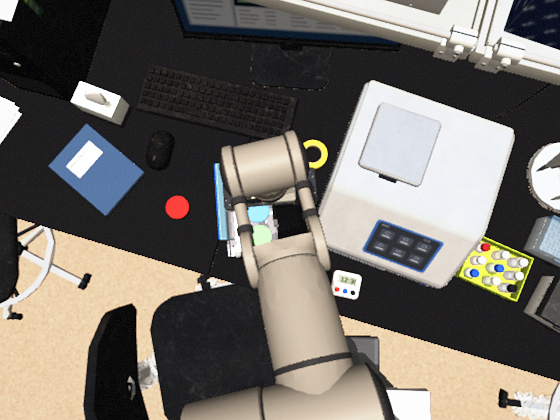

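The wrist view shows the side bar at column 277, running vertically between posts at (277,131) and (277,245). The hand is centred and aligned on it to within 1 mm. The photometer corner at (183,85) is clear to the left. I descend with a slight lean away from the photometer.

{"op": "step_arm", "data": {"increments": "0.05 0 0 0 0 50 0;0.1 0 0 0 0 100 0;0.1 0 0 0 0 130 0;0.1 0 0 0 0 130 0;0.1 0 0 0 0 130 0;0.1 0 0 0 0 130 0"}}

```text
time: 2.55
tool_pos: [607.6, 240.9, 63.0]
tcp_rot: [-3.042, 0.004, -3.036]
contact_force: [0.1, -0.2, -0.4]
grip_width: 46.1
```

```bash
python3 - <<'E'
from h import *
from plant import get_obs
o=get_obs();print(o['time'],o['tool_pos'],o['tcp_rot'],o['contact_force'].round(1))
shot('wrist','w2')
E
```

```text
2.55 [607.55304448 240.88822508  62.99546858] [-3.0424062   0.00374519 -3.03647679] [ 0.1 -0.2 -0.4]
```

View pics/w2.png

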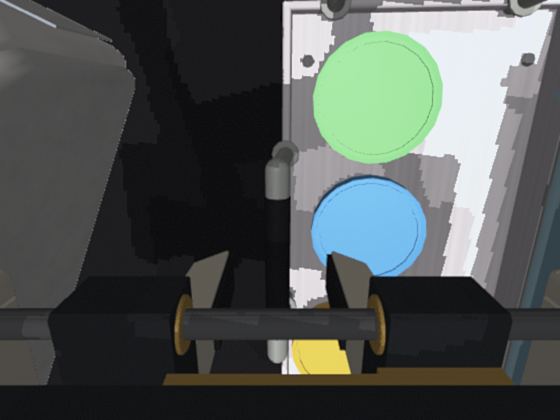

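The bar at column 277 is centred between the fingers (tips near 228 and 330). I close on it.

{"op": "step_arm", "data": {"increments": "0 0 0 0 0 2 0;0 0 0 0 0 2 -1;0 0 0 0 0 2 -1;0 0 0 0 0 2 -1;0 0 0 0 0 2 -1;0 0 0 0 0 2 -1;0 0 0 0 0 2 -1"}}

```text
time: 3.48
tool_pos: [606.5, 240.1, 58.8]
tcp_rot: [-3.041, 0.0, -3.036]
contact_force: [0.9, -2.1, 0.8]
grip_width: 9.0
```

```bash
python3 - <<'E'
from h import *
def tab(L,angs,a):
    for d in angs:
        t=np.radians(d);y=L*(1-np.cos(t))+58*np.sin(t);z=58*(np.cos(t)-1)+L*np.sin(t)
        print(f"0 0 0 0 {y*np.cos(a)-z*np.sin(a):.1f} {-y*np.sin(a)-z*np.cos(a):.1f} -1",end=';')
tab(126,[1,2.5,4,6,8,10,12,14,16,18,20,22,24,25,26,26,26,26,26,26],.1)
E
```

```text
0 0 0 0 0.8 -2.3 -1;0 0 0 0 2.1 -5.7 -1;0 0 0 0 3.5 -9.0 -1;0 0 0 0 5.4 -13.5 -1;0 0 0 0 7.6 -17.8 -1;0 0 0 0 9.8 -22.1 -1;0 0 0 0 12.2 -26.3 -1;0 0 0 0 14.8 -30.4 -1;0 0 0 0 17.5 -34.4 -1;0 0 0 0 20.4 -38.3 -1;0 0 0 0 23.3 -42.1 -1;0 0 0 0 26.5 -45.8 -1;0 0 0 0 29.7 -49.4 -1;0 0 0 0 31.4 -51.2 -1;0 0 0 0 33.1 -52.9 -1;0 0 0 0 33.1 -52.9 -1;0 0 0 0 33.1 -52.9 -1;0 0 0 0 33.1 -52.9 -1;0 0 0 0 33.1 -52.9 -1;0 0 0 0 33.1 -52.9 -1;
```

{"op": "step_arm", "data": {"increments": "0 0 0 0 0.8 -2.3 -1;0 0 0 0 2.1 -5.7 -1;0 0 0 0 3.5 -9 -1;0 0 0 0 5.4 -13.5 -1;0 0 0 0 7.6 -17.8 -1;0 0 0 0 9.8 -22.1 -1;0 0 0 0 12.2 -26.3 -1;0 0 0 0 14.8 -30.4 -1;0 0 0 0 17.5 -34.4 -1;0 0 0 0 20.4 -38.3 -1;0 0 0 0 23.3 -42.1 -1;0 0 0 0 26.5 -45.8 -1;0 0 0 0 29.7 -49.4 -1;0 0 0 0 31.4 -51.2 -1;0 0 0 0 33.1 -53 -1;0 0 0 0 33.1 -53 -1;0 0 0 0 33.1 -53 -1;0 0 0 0 33.1 -53 -1;0 0 0 0 33.1 -53 -1;0 0 0 0 33.1 -53 -1"}}

```text
time: 5.98
tool_pos: [602.6, 278.3, 108.3]
tcp_rot: [-3.042, 0.0, -3.037]
contact_force: [1.0, -2.7, -1.0]
grip_width: 8.9
```

```bash
python3 - <<'E'
from h import *
shot('wrist','w3');shot('side','s3',(190,100,370,240),4)
E
```

```text
(no output)
```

View pics/w3.png

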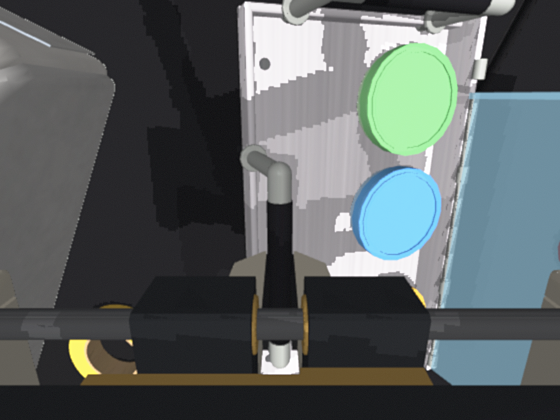

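View pics/s3.png

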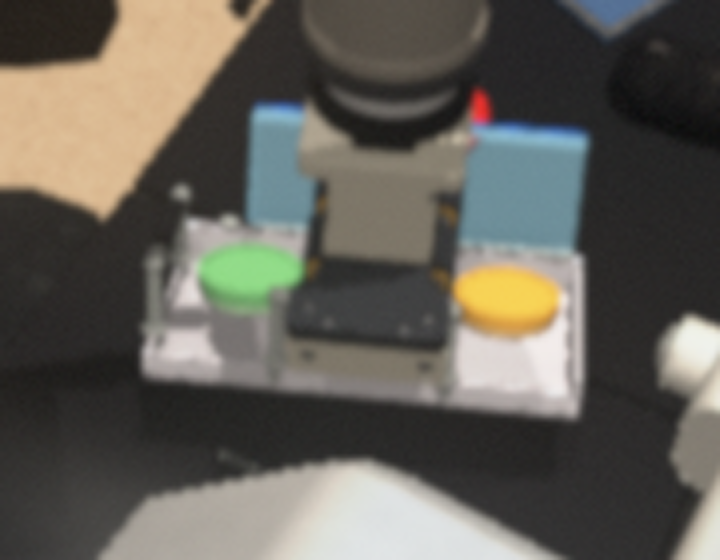

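Green and blue now sit at the fence in the wrist view (right edges at (457,100) and (441,210)), and amber has slid too. I lower the tray back along the same arc.

{"op": "step_arm", "data": {"increments": "0 0 0 0 -1.7 1.8 -1;0 0 0 0 -3.4 3.6 -1;0 0 0 0 -6.6 7.2 -1;0 0 0 0 -9.8 10.9 -1;0 0 0 0 -12.7 14.7 -1;0 0 0 0 -15.6 18.6 -1;0 0 0 0 -18.3 22.6 -1;0 0 0 0 -20.9 26.7 -1;0 0 0 0 -23.3 30.9 -1;0 0 0 0 -25.5 35.2 -1;0 0 0 0 -27.7 39.5 -1;0 0 0 0 -29.6 44 -1;0 0 0 0 -31 47.3 -1;0 0 0 0 -32.2 50.5 -1;0 0 0 0 -32.7 51.8 -1;0 0 0 0 -33.1 53 -1;0 0 0 0 -33.1 53 -1;0 0 0 0 -33.1 53 -1;0 0 0 0 -33.1 53 -0.2;0 0 0 0 -33.1 53 -0.2"}}

```text
time: 8.57
tool_pos: [606.6, 239.9, 58.9]
tcp_rot: [-3.041, 0.0, -3.036]
contact_force: [-0.4, -0.1, -0.5]
grip_width: 24.4
```

```bash
python3 - <<'E'
from h import *
goal((610,255,190),(np.pi,0,-3.036))
goal((480,288,190),(np.pi,0,1.677))
goal((540,268,190),(np.pi,0,2.4))
E
```

```text
rv [-0.1007  0.0003 -0.0003] shift [  -5.     1.4 -131.9]
rv [-0.0788  0.0793  1.5685] shift [ 120.8   47.6 -136.6]
rv [-0.0944  0.043   0.8462] shift [  63.3   21.6 -134. ]
```

{"op": "step_arm", "data": {"increments": "0 0 0 0 0 0 0;0 0 0 0 0 -10 0;0 0 0 0 0 -50 0;-0.1 0 0 -5 1 -100 0;-0.1 0 0 -5 1 -132 0;-0.1 0 0.15 20 8 -132 0;-0.095 0.03 0.4 40 15 -133 0;-0.094 0.043 0.846 63 22 -134 0.5;-0.079 0.079 1.568 121 47.6 -136.5 0.5;-0.079 0.079 1.568 121 47.6 -136.5 0.5;-0.079 0.079 1.568 121 47.6 -136.5 0.5;-0.079 0.079 1.568 121 47.6 -136.5 0.5;-0.079 0.079 1.568 121 47.6 -136.5 0.5;-0.079 0.079 1.568 121 47.6 -136.5 0.5;-0.079 0.079 1.568 121 47.6 -136.5 0.5"}}

```text
time: 10.45
tool_pos: [479.9, 288.3, 190.4]
tcp_rot: [3.141, -0.001, 1.678]
contact_force: [0.5, 0.6, 0.1]
grip_width: 69.2
```

```bash
python3 - <<'E'
from h import *
from plant import get_obs
o=get_obs();print(o['time'],o['tool_pos'],o['tcp_rot'],o['joint_positions'].round(2),o['contact_force'].round(1))
shot('wrist','w4');shot('side','s4',(190,100,370,240),4);shot('top','t4',(190,130,310,270),4)
p=[590.2,299.3,.1059]
print(wproj(tw(p,[(-113,-47,58),(-113,42,58),(-113,0,58),(-115,-64,17),(115,-64,25)]),o).round())
E
```

```text
10.45 [479.88125826 288.27947792 190.38654616] [ 3.14092821e+00 -7.92240529e-04  1.67837211e+00] [0.4  0.46 1.52 0.   1.17 0.3 ] [0.5 0.6 0.1]
[[276. 259.]
 [275. 152.]
 [275. 205.]
 [274. 256.]
 [517. 259.]]
```

View pics/w4.png

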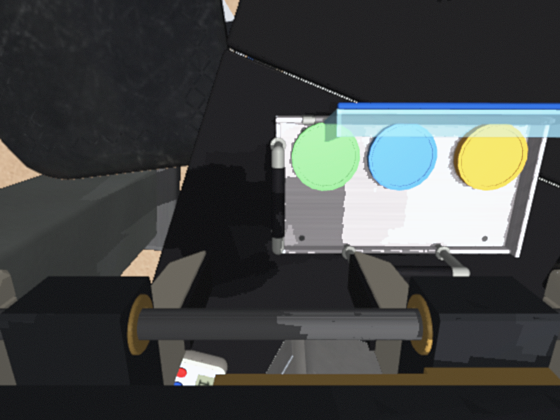

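View pics/s4.png

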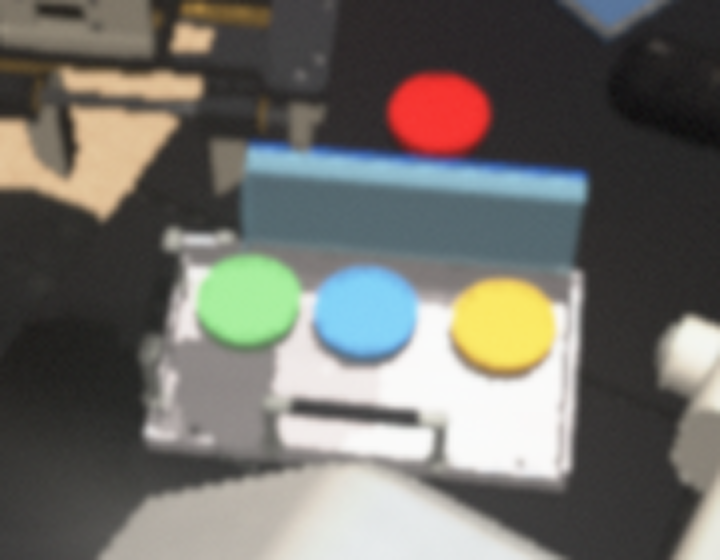

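View pics/t4.png

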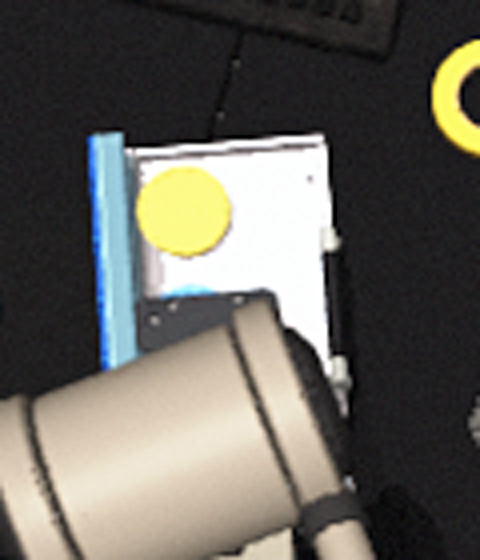

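The dishes are all along the fence: green (325,156), blue (402,156) and amber (492,156) in the wrist view. The end bar is at column 278, centred. I descend onto it.

{"op": "step_arm", "data": {"increments": "0 0 0 0 0 40 0;0 0 0 0 0 90 0;0 0 0 0 0 120 0;0 0 0 0 0 130 0;0 0 0 0 0 130 0;0 0 0 0 0 130 0;0 0 0 0 0 130 -1;0 0 0 0 0 130 -1;0 0 0 0 0 130 -1;0 0 0 0 0 130 -1;0 0 0 0 0 130 -1;0 0 0 0 0 130 -1"}}

```text
time: 12.1
tool_pos: [479.2, 288.3, 59.9]
tcp_rot: [-3.141, -0.0, 1.677]
contact_force: [-2.6, -0.2, 3.1]
grip_width: 9.0
```

```bash
python3 - <<'E'
from h import *
shot('wrist','w5')
def tab(L,angs):
    for d in angs:
        t=np.radians(d);y=L*(1-np.cos(t))+58*np.sin(t);z=58*(np.cos(t)-1)+L*np.sin(t)
        print(d,f"{y:.1f} {-z:.1f}",end='; ')
tab(228,[.5,1.5,3,4.5,6,7.5,9,10.5,12,13.5,15,16.5,18,19.5,21,22.5,24,25,26])
E
```

```text
0.5 0.5 -2.0; 1.5 1.6 -5.9; 3 3.3 -11.9; 4.5 5.3 -17.7; 6 7.3 -23.5; 7.5 9.5 -29.3; 9 11.9 -35.0; 10.5 14.4 -40.6; 12 17.0 -46.1; 13.5 19.8 -51.6; 15 22.8 -57.0; 16.5 25.9 -62.4; 18 29.1 -67.6; 19.5 32.4 -72.8; 21 35.9 -77.9; 22.5 39.6 -82.8; 24 43.3 -87.7; 25 45.9 -90.9; 26 48.5 -94.1;
```

View pics/w5.png

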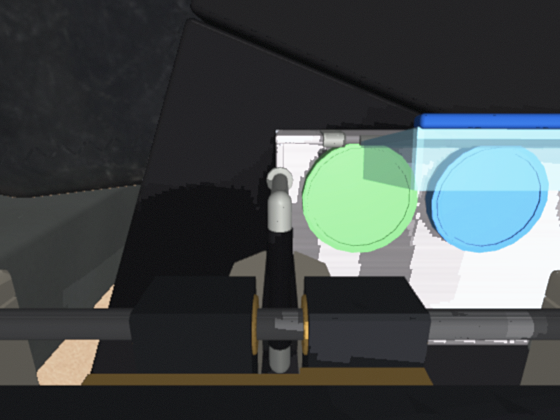

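The end bar is gripped (opening 9.0 mm). I lift about the far edge.

{"op": "step_arm", "data": {"increments": "0 0 0 0 0.5 -2 -1;0 0 0 0 1.6 -6 -1;0 0 0 0 3.3 -11.9 -1;0 0 0 0 5.3 -17.7 -1;0 0 0 0 7.3 -23.5 -1;0 0 0 0 9.5 -29.3 -1;0 0 0 0 11.9 -35 -1;0 0 0 0 14.4 -40.6 -1;0 0 0 0 17 -46.1 -1;0 0 0 0 19.8 -51.6 -1;0 0 0 0 22.8 -57 -1;0 0 0 0 25.9 -62.4 -1;0 0 0 0 29.1 -67.6 -1;0 0 0 0 32.4 -72.8 -1;0 0 0 0 35.9 -77.9 -1;0 0 0 0 39.6 -82.8 -1;0 0 0 0 43.3 -87.7 -1;0 0 0 0 45.9 -90.9 -1;0 0 0 0 48.5 -94 -1;0 0 0 0 48.5 -94 -1"}}

```text
time: 14.65
tool_pos: [528.3, 293.6, 154.1]
tcp_rot: [3.141, -0.001, 1.677]
contact_force: [-1.2, -0.5, -3.6]
grip_width: 8.9
```

{"op": "step_arm", "data": {"increments": "0 0 0 0 0 0 -1;0 0 0 0 0 0 -1;0 0 0 0 0 0 -1;0 0 0 0 0 0 -1;0 0 0 0 0 0 -1;0 0 0 0 0 0 -1"}}

```text
time: 15.4
tool_pos: [528.0, 293.5, 153.8]
tcp_rot: [3.141, -0.001, 1.677]
contact_force: [-0.8, -0.4, -3.9]
grip_width: 8.9
```

```bash
python3 - <<'E'
from h import *
shot('wrist','w6');shot('side','s6',(190,100,370,240),4)
E
```

```text
(no output)
```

View pics/w6.png

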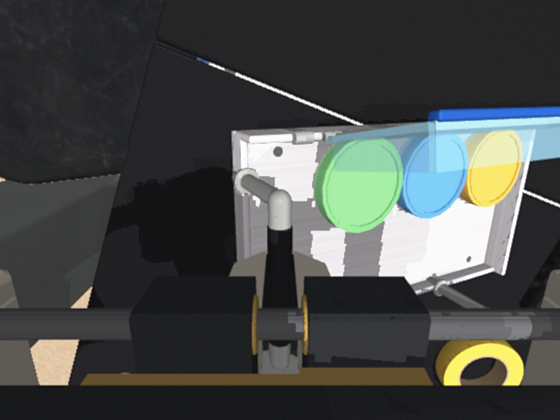

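View pics/s6.png

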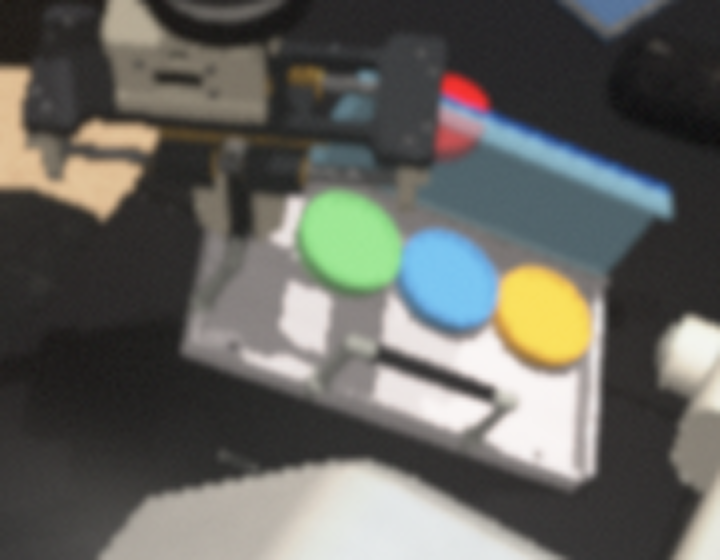

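The row has closed up against the end stop, with green, blue and amber touching. I lower it.

{"op": "step_arm", "data": {"increments": "0 0 0 0 -1.3 1.5 -1;0 0 0 0 -2.6 3.1 -1;0 0 0 0 -5.2 6.3 -1;0 0 0 0 -8.9 11.2 -1;0 0 0 0 -12.6 16.1 -1;0 0 0 0 -16.1 21.2 -1;0 0 0 0 -19.4 26.4 -1;0 0 0 0 -22.6 31.6 -1;0 0 0 0 -25.7 37 -1;0 0 0 0 -28.7 42.4 -1;0 0 0 0 -31.5 47.9 -1;0 0 0 0 -34.1 53.4 -1;0 0 0 0 -36.6 59 -1;0 0 0 0 -39 64.7 -1;0 0 0 0 -41.2 70.5 -1;0 0 0 0 -43.2 76.3 -1;0 0 0 0 -45.2 82.1 -1;0 0 0 0 -46.6 87 -1;0 0 0 0 -47.4 90 -1;0 0 0 0 -48 92 -1"}}

```text
time: 18.0
tool_pos: [480.6, 288.5, 63.0]
tcp_rot: [3.141, -0.001, 1.678]
contact_force: [-2.7, -2.3, 17.6]
grip_width: 8.8
```

{"op": "step_arm", "data": {"increments": "0 0 0 0 -0.3 1 -1;0 0 0 0 -0.5 2 -1;0 0 0 0 -0.5 2 -1;0 0 0 0 -0.5 2 -1;0 0 0 0 -0.5 2 -0.2;0 0 0 0 -0.5 2 -0.2;0 0 0 0 -0.5 2 -0.2;0 0 0 0 -0.5 -20 0;0 0 0 0 -0.5 -70 0;0 0 0 0 -0.5 -120 0;0 0 0 0 -0.5 -150 0;0 0 0 0 -0.5 -150 0;0 0 0 0 -0.5 -150 0"}}

```text
time: 19.62
tool_pos: [479.1, 288.1, 210.6]
tcp_rot: [-3.139, -0.0, 1.677]
contact_force: [-0.6, 0.3, -0.5]
grip_width: 45.9
```

```bash
python3 - <<'E'
from h import *
from plant import get_obs
o=get_obs();print(o['time'],o['tool_pos'],o['tcp_rot'])
shot('wrist','w7');shot('side','s7',(190,100,370,240),4)
p=[590.2,299.3,.1059]
print(wproj(tw(p,[(-69,60,7),(111,60,25),(-69,60,22)]),o).round())
E
```

```text
19.625 [479.05406466 288.08133523 210.57030627] [-3.13939667e+00 -8.73918083e-05  1.67744191e+00]
[[324. 121.]
 [530. 122.]
 [326. 122.]]
```

View pics/w7.png

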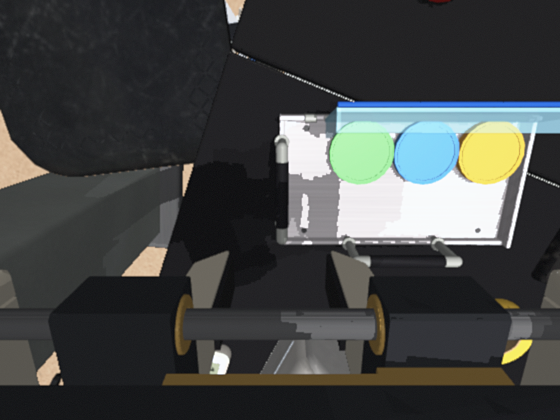

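View pics/s7.png

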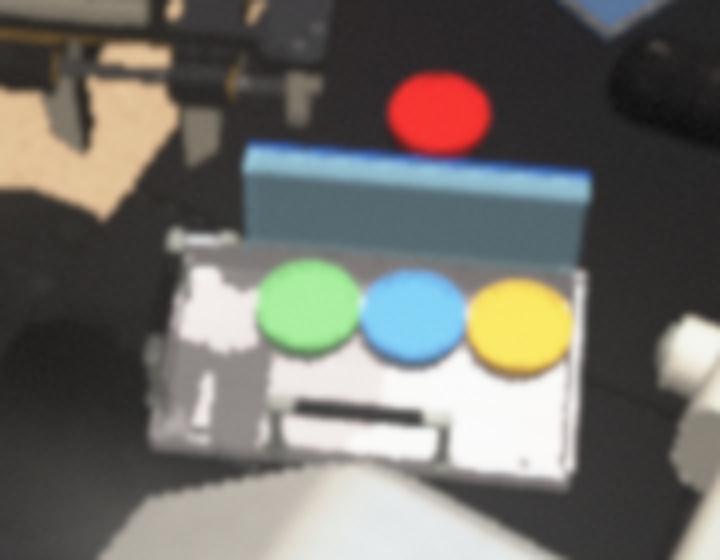

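```bash
python3 - <<'E'
from h import *
p=[590.2,299.3,.1059]
for y,z in ((110,200),(110,97),(29.5,97)):
    w=tw(p,[(16,y,z)])[0];print(w.round());goal(w,(np.pi,0,1.677))
E
```

```text
[594. 410. 200.]
rv [-0.0031  0.0002  0.0003] shift [109.4 127.9   9.7]
[594. 410.  97.]
rv [-0.0031  0.0002  0.0003] shift [109.4 128.2 112.7]
[603. 330.  97.]
rv [-0.0031  0.0002  0.0003] shift [ 28.9 128.1 112.7]
```

The row is home: the dishes touch, amber is at the end stop, and all three lie along the fence (their centres share row 152 in the wrist view). Next I go round behind the flap with closed fingers.

{"op": "step_arm", "data": {"increments": "0 0 0 60 64 0 -1;0 0 0 109 128 10 -1;0 0 0 109 128 10 -1;0 0 0 109 128 10 -1;0 0 0 109 128 10 -1;0 0 0 109 128 60 -1;0 0 0 109 128 113 -1;0 0 0 109 128 113 -1;0 0 0 109 128 113 -1"}}

```text
time: 20.85
tool_pos: [596.3, 410.5, 102.0]
tcp_rot: [3.138, -0.002, 1.677]
contact_force: [0.7, 0.6, 1.6]
grip_width: 0.4
```

```bash
python3 - <<'E'
from h import *
from plant import get_obs
o=get_obs();print(o['time'],o['tool_pos'],o['tcp_rot'])
shot('wrist','w8');shot('side','s8',(190,60,370,240),3)
E
```

```text
20.85 [596.25876934 410.54325229 101.95317492] [ 3.13827004e+00 -2.05528824e-03  1.67704807e+00]
```

View pics/s8.png

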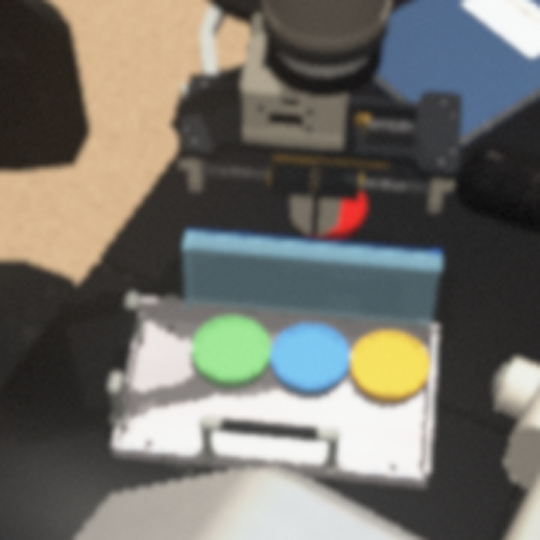

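The fingers are behind the flap, between it and the red dish and well above that dish. I sweep toward -y.

{"op": "step_arm", "data": {"increments": "0 0 0 -10 0 0 -1;0 0 0 -20 0 0 -1;0 0 0 -26 0 0 -1;0 0 0 -32 0 0 -1;0 0 0 -38 0 0 -1;0 0 0 -44 0 0 -1;0 0 0 -50 0 0 -1;0 0 0 -56 0 0 -1;0 0 0 -62 0 0 -1;0 0 0 -67 0 0 -1;0 0 0 -72 0 0 -1;0 0 0 -76 0 0 -1;0 0 0 -80 0 0 -1;0 0 0 -80 0 0 -1;0 0 0 -80 0 0 -1"}}

```text
time: 22.82
tool_pos: [603.9, 330.9, 98.8]
tcp_rot: [-3.142, -0.001, 1.677]
contact_force: [0.4, 0.8, 0.5]
grip_width: 0.3
```

```bash
python3 - <<'E'
from h import *
from plant import get_obs
o=get_obs();print(o['time'],o['tool_pos'],o['contact_force'])
shot('side','s9',(190,60,370,240),3)
E
```

```text
22.825 [603.85720168 330.91555573  98.82460989] [0.40041669 0.83261206 0.48684462]
```

View pics/s9.png

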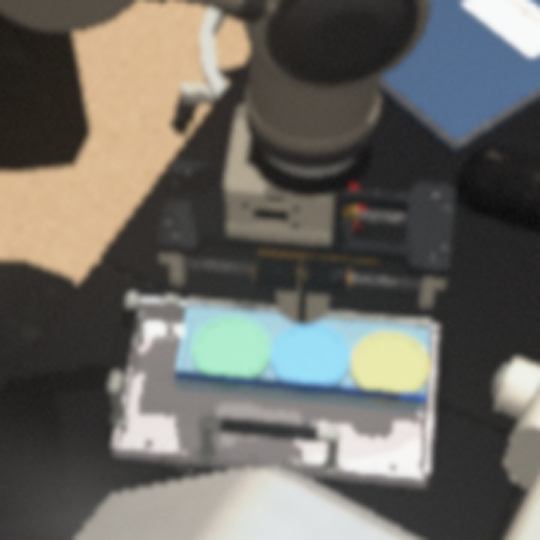

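The flap has fallen toward shut, with its bead now over the tray. I retreat and let it settle.

{"op": "step_arm", "data": {"increments": "0 0 0 0 0 -50 -1;0 0 0 0 0 -110 -1;0 0 0 50 -30 -130 -1;0 0 0 100 -80 -130 -1;0 0 0 130 -140 -130 -1;0 0 0 150 -200 -130 -1;0 0 0 160 -250 -130 -1;0 0 0 160 -300 -130 -1;0 0 0 160 -300 -130 -1;0 0 0 160 -300 -130 -1;0 0 0 160 -300 -130 -1;0 0 0 160 -300 -130 -1;0 0 0 160 -300 -130 -1;0 0 0 160 -300 -130 -1"}}

```text
time: 24.62
tool_pos: [288.9, 457.9, 228.8]
tcp_rot: [-3.141, -0.001, 1.677]
contact_force: [0.2, 0.6, -0.1]
grip_width: -0.0
```

```bash
cat > chk.py <<'E'
from h import *
from plant import get_obs
import sys
k=sys.argv[1]
o=get_obs();print(o['time'],o['tool_pos'],o['contact_force'])
a=capture=None
from plant import capture
for n,b in (('side',(210,120,350,230)),('top',(190,150,300,270))):
    f=capture(n)['frame'][:,:,::-1];cv2.imwrite(f'pics/{n}{k}f.png',f)
    a=f[b[1]:b[3],b[0]:b[2]];cv2.imwrite(f'pics/{n}{k}.png',cv2.resize(a,None,fx=5,fy=5,interpolation=cv2.INTER_CUBIC))
p=[590.2,299.3,.1059]
for th in (0,.05,.1,.2,.3):
    b=tw(p,[(x,62-68*np.cos(th),33+68*np.sin(th)) for x in (109,-76)]); print(th,((proj('top',b)-(190,150))*5).round().tolist(),((proj('side',b)-(210,120))*5).round().tolist())
E
python3 chk.py A
```

```text
24.625 [288.87903737 457.86698673 228.84143381] [ 0.21234075  0.60886801 -0.0604522 ]
0 [[296.0, 85.0], [323.0, 445.0]] [[606.0, 366.0], [186.0, 325.0]]
0.05 [[295.0, 84.0], [322.0, 445.0]] [[607.0, 361.0], [186.0, 320.0]]
0.1 [[294.0, 83.0], [321.0, 444.0]] [[608.0, 357.0], [186.0, 316.0]]
0.2 [[291.0, 80.0], [319.0, 444.0]] [[610.0, 346.0], [185.0, 305.0]]
0.3 [[287.0, 78.0], [314.0, 443.0]] [[611.0, 334.0], [185.0, 293.0]]
```

View pics/sideA.png

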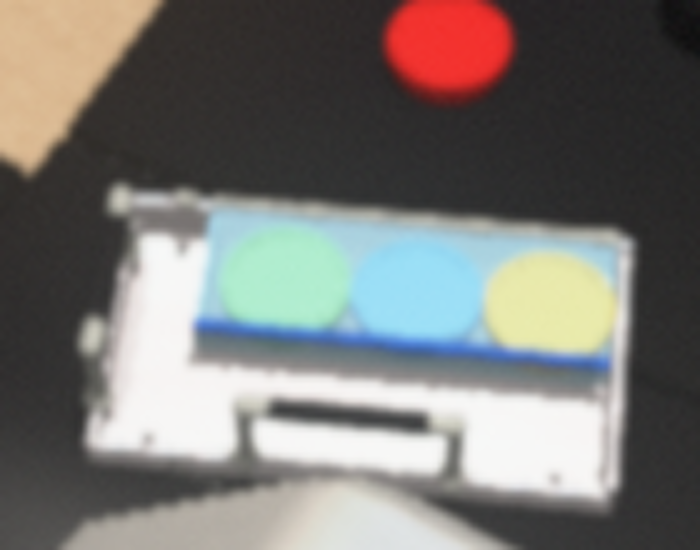

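View pics/topA.png

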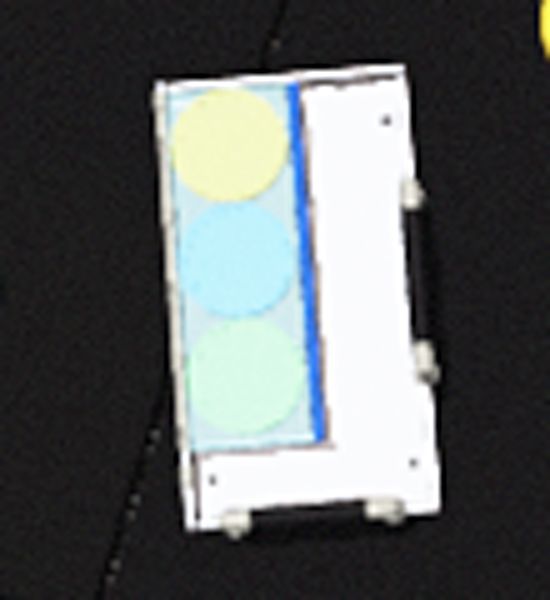

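The bead is at side-crop (608,367)–(197,325), which matches the shut prediction. I wait and compare, then triangulate.

{"op": "step_arm", "data": {"increments": "0 0 0 0 0 0 -1;0 0 0 0 0 0 -1;0 0 0 0 0 0 -1;0 0 0 0 0 0 -1;0 0 0 0 0 0 -1;0 0 0 0 0 0 -1;0 0 0 0 0 0 -1;0 0 0 0 0 0 -1"}}

```text
time: 25.72
tool_pos: [288.6, 457.9, 229.0]
tcp_rot: [-3.142, -0.001, 1.677]
contact_force: [-0.1, 0.2, 0.4]
grip_width: 0.4
```

```bash
python3 chk.py B >/dev/null; python3 - <<'E'
from h import *
for n in('side','top'):
    a=cv2.imread(f'pics/{n}Af.png').astype(int);b=cv2.imread(f'pics/{n}Bf.png').astype(int)
    z=cv2.imread(f'pics/{n}0.png').astype(int)
    sl=np.s_[120:230,210:350] if n=='side' else np.s_[150:270,190:300]
    print(n,'A-B diff in crop',abs(a-b)[sl].mean(),abs(a-b)[sl].max())
    d=(abs(z-b).max(2)>60).astype(np.uint8);print(cv2.connectedComponentsWithStats(d)[2][1:][lambda s:0] if 0 else [tuple(s) for s in cv2.connectedComponentsWithStats(d)[2][1:] if s[4]>15])
    # bead: strong blue
    f=b[sl];m=(f[:,:,0]-f[:,:,2]>120)&(f[:,:,0]-f[:,:,1]>90);ys,xs=np.nonzero(m);print(len(xs),np.polyfit(xs,ys,1) if n=='side' else np.polyfit(ys,xs,1),xs.min(),xs.max(),ys.min(),ys.max())
P={n:C[n]['K']@C[n]['E'][:3] for n in C}
def tri(t,s):
    X=cv2.triangulatePoints(P['top'],P['side'],np.array(t,float)/5+(190,150),np.array(s,float)/5+(210,120)) if 0 else cv2.triangulatePoints(P['top'],P['side'],(np.array(t,float)/5+(190,150)).reshape(2,1),(np.array(s,float)/5+(210,120)).reshape(2,1))
    return (X[:3]/X[3]).ravel().round(1)
print('bead',tri((294,86),(608,365)),tri((320,440),(198,325)))
print('side posts',tri((412,193),(450,425)),tri((426,362),(250,406)),'end posts',tri((236,524),(118,200)),tri((388,510),(90,335)))
E
```

```text
side A-B diff in crop 0.8133116883116883 6
[(np.int32(39), np.int32(0), np.int32(55), np.int32(37), np.int32(976)), (np.int32(96), np.int32(0), np.int32(104), np.int32(43), np.int32(3028)), (np.int32(147), np.int32(39), np.int32(10), np.int32(17), np.int32(87)), (np.int32(157), np.int32(41), np.int32(8), np.int32(16), np.int32(91)), (np.int32(250), np.int32(137), np.int32(87), np.int32(27), np.int32(987)), (np.int32(236), np.int32(160), np.int32(101), np.int32(57), np.int32(3575)), (np.int32(0), np.int32(198), np.int32(42), np.int32(35), np.int32(839)), (np.int32(263), np.int32(203), np.int32(32), np.int32(8), np.int32(117))]Traceback (most recent call last):
  File "<stdin>", line 9, in <module>
    raise TypeError("expected non-empty vector for x")
TypeError: expected non-empty vector for x
```

View pics/sideB.png

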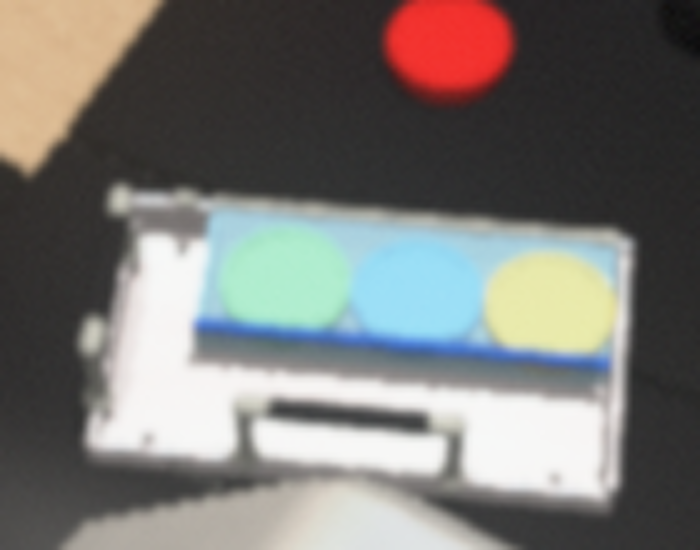

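View pics/topBf.png

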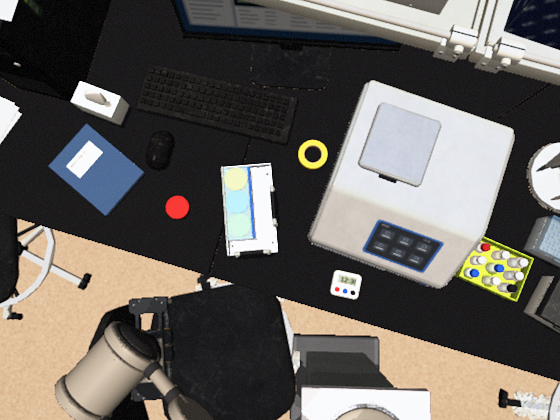

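```bash
python3 - <<'E'
from h import *
P={n:C[n]['K']@C[n]['E'][:3] for n in C}
def tri(t,s):
    X=cv2.triangulatePoints(P['top'],P['side'],(np.array(t,float)/5+(190,150)).reshape(2,1),(np.array(s,float)/5+(210,120)).reshape(2,1))
    return (X[:3]/X[3]).ravel().round(1)
print('bead',tri((294,86),(608,365)),tri((320,440),(198,325)))
print('side posts',tri((412,193),(450,425)),tri((426,362),(250,406)),'end posts',tri((236,524),(118,200)),tri((388,510),(90,335)))
print('fence top ends',tri((160,82),(625,235)),tri((190,527),(118,195)))
E
sed -e 's/^top=.*/top=[((412,193),(47,-62,58)),((426,362),(-47,-62,58)),((236,524),(-113,42,58)),((388,510),(-113,-42,58)),((440,512),(-115,-64,14)),((403,67),(115,-64,22))]/' -e 's/^side=.*/side=[((447,425),(47,-62,58)),((247,406),(-47,-62,58)),((90,335),(-113,-42,58)),((118,200),(-113,42,58)),((608,508),(115,-64,0))]/' fit.py > fit2.py; cat >> fit2.py <<'E'
print('bead pred')
for th in (0,.05,.1,.15):
    b=tw(p,[(x,62-68*np.cos(th),33+68*np.sin(th)) for x in (109,-76)]); print(th,((proj('top',b)-(190,150))*5).round().tolist(),((proj('side',b)-(210,120))*5).round().tolist())
E
python3 fit2.py
```

```text
bead [699.5 306.2  31.6] [518.8 287.5  30.5]
side posts [640.5 243.1  60.1] [556.7 234.1  59.3] end posts [474.6 325.2  60.3] [483.1 250.6  64.4]
fence top ends [697.4 373.8  37.6] [469.8 349.5  33.2]
[5.90818370e+02 3.01591173e+02 1.13674805e-01] [[-0.9 -1.6]
 [-0.4  2. ]
 [-2.2  0.1]
 [ 1.5 -0.2]
 [ 0.4 -0. ]
 [-0.1 -0. ]
 [ 2.6  0. ]
 [-2.2 -0.3]
 [-0.4  3.1]
 [ 0.1 -1.2]
 [ 0.1  1.1]]
handles [[597.9 240.   58. ]
 [478.5 288.8  58. ]
 [599.7 365.   31. ]]
amb [666. 278.  22.] 71.6 -31.6
blue [588. 280.  22.] -5.6 -21.5
green [521. 272.  22.] -72.9 -22.0
1.6 [[135.16406005  68.80955189]
 [163.71964494 448.65151718]] [[632.11847463 138.80052089]
 [203.68089335 102.26073463]]
1.7 [[121.44137862  70.31371359]
 [149.72628671 449.98438955]] [[632.61573213 127.27300167]
 [205.8456175   90.99103758]]
1.75 [[114.72474088  71.17065574]
 [142.8709194  450.67420323]] [[632.79408521 121.97033696]
 [206.93783434  85.81908863]]
bead pred
0 [[290.0, 84.0], [320.0, 444.0]] [[609.0, 360.0], [189.0, 322.0]]
0.05 [[289.0, 83.0], [319.0, 443.0]] [[609.0, 356.0], [189.0, 318.0]]
0.1 [[288.0, 81.0], [318.0, 443.0]] [[610.0, 351.0], [188.0, 313.0]]
0.15 [[287.0, 80.0], [317.0, 443.0]] [[611.0, 346.0], [188.0, 308.0]]
```

```bash
python3 -c "
from plant import close_job;print(close_job())"
```

```text
the job is handed in; nothing more can be done
None
```

The dish carrier is ready for the imager, and I handed the job in at about 25.8 s of the 61 s allowed.

**What I did:**
- **Side lift:** I gripped the side handle, tipped the carrier about 26° so the three dishes slid to the fence, and set it down.
- **End lift:** I gripped the end handle, tipped it about 26° so the row closed up against the end stop, and set it flat.
- **Flap:** With closed fingers I pushed the flap from behind until it fell shut, then backed the arm well clear.

**Last checks:**
- **Flap shut:** The bead triangulates to about z = 31 mm, against 34 mm when shut and within the camera error. Two pictures taken about a second apart show no movement.
- **Row home:** Green, blue and amber touch each other, with amber at the end stop and all three along the fence.
- **Surroundings:** By eye the red dish, tape, timer and photometer are where they started. The side-camera difference picture shows changes only at the carrier and the arm; the same check on the top camera was cut off by a script error.
- **Forces:** The highest wrist force I read was 17.6 N, as the end was set down. I only read it at the end of each move.

**Disagreements:** The carrier sits about 2 mm further toward +y than at first. The handle points in my pose fit were up to about 3 pixels off in both fits.

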